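# Push the orange slide holder out over the end of its ledge

## Robot

A 6-joint arm with a two-finger parallel gripper is mounted at the origin on the work surface. World frame = base frame: x ahead of the robot, y to its left, z up, the work surface at z = 0. Lengths are in mm, angles in rad, forces in N, time in s.
With the tool pointing down it reaches from about 400 to 925 mm from the base axis. Payload 3.4 kg.
Tool frame: the origin (TCP) lies midway between the tips of the shut fingers; the grasp point (between the pads) lies 19 mm behind it; z points along the fingers, y is the line along which they close (so a half turn about z gives the same grasp; the last joint's range is limited). The gripper opens to 85 mm and grips with 20 to 120 N. Pads are 22 mm wide; open, the fingers measure 114 mm over their backs; the gripper's body (76 mm by 85 mm) begins 54 mm behind the grasp point. The pads swing forward as they close: fully open they stand 13 mm farther back than shut.
Start: joints at [-0.073, 0.307, 1.506, -0, 1.328, -0.073], TCP at [575.005, -0.025, 231.305] pointing down, gripper open.
Joint ranges: [-3.12, 3.12], [-1.05, 2.28], [0.14, 2.33], [-1.42, 4.57], [0.1, 2.73], [-2.68, 2.68]. Speed limits (rad/s): [2.57, 2.57, 3.14, 3.14, 3.14, 3.14].

## Interface

Orientations are given as a unit quaternion [w, x, y, z].
In Python, from cell import * gives the robot as it stands. The module is installed in compiled form; this text tells all that it offers.
- The arm moves only by the shell command python3 -m creep 'ROWS'. ROWS is JSON, a list of rows, each a list of 3 entries, a list of its own where there are three numbers: the shift along the tool's x, y, z in mm, then the turn, a rotation vector about the tool's x, y, z in degrees, then the opening, from -1 (shut) to 1 (fully open). A call has 1 to 20 rows; each row shifts and turns the commanded pose from where the row before left it, along the tool's axes as they then stand; what a row does not reach is not made up. A row lasts 1/10 s, in which the tool goes at most 50 mm and 8.59 degrees, less where a joint would pass 70% of its speed; a pose out of reach is approached as far as the arm can. A call with a gripper value outside its range is refused whole. The fingers move at their own pace and stop on an object; the grip force is fixed at half the most. Time passes only in rows, so rows that do not move let the fingers close. It gives the time, the measured TCP pose, the force, the opening and the grip force at its end, in the units of the state.
- get_state(): the state, without advancing time (a new reading comes with each control period).
- read_camera(name): name is "scene" or "side" or "wrist"; returns a dict with "img" (384x512x3 uint8, blue, green, red), "depth" (384x512 float32, mm along the optical axis (not along the pixel's ray), 0 where there is no reading), "intrinsics" (3x3 intrinsics, pixels), "xyz" and "rotation" of the camera in the world; the wrist camera has in their place "tool_from_camera" (4x4, takes a point from camera to tool coordinates, whose origin is the TCP and whose axes are the flange's). Camera axes: x right, y up, looking along -z (the intrinsics and any distortion apply to the point x, -y, -z); pixel columns grow to the right and rows downward; lengths in mm; the calibration is good to about 2 mm. A picture is of the moment at which its call begins: read the wrist's pose just before it.
- hand_in(): hands the job in; it is judged then, once.
The state is a dict: "t": time; "q": joint angles; "joint_velocities": joint speeds; "joint_torque": joint torques, N m; "position": TCP position; "tool_rot": TCP orientation; "ft_force": force on the tool from outside, world axes, zero at the start; "moment": the same for the moment, N m; "width": opening from 0.0 (shut) to 1.0 (fully open); "finger_force": force on a finger pad.
Only numpy, scipy, OpenCV 4.12 (cv2) and the standard library are available. Lean on these libraries where they do the work, as an engineer would, in place of code of your own. Each camera call takes 0.05 s, during which the arm holds its last target. There are 200 camera calls.

## Task

With a fingertip, push the yellow stop in front of the orange-banded plate fully aside by its black post, then push that plate along its lane until its whole orange band, and no more than a finger's breadth of bare metal behind it, hangs out past the end of the ledge. Only push: lift nothing, let nothing tip, and leave the blue-banded plate, its stop and everything standing around where they are.

Things in the scene. Friction and masses are not known exactly. Their poses are not given: they have to be found in the camera images.
- ledge: Dark steel ledge fixed to the bench, 300 x 158 mm, flat top 60 mm above the bench. Origin on the bench under the lanes. x points along the lanes to the open end (roughly to the robot's left, +-0.22 rad), y across them (roughly to the robot). Top from x = -160 to +140 mm. Two lanes 66 mm wide, near at y = +37, far at y = -37 mm, no end walls.
- ledge_lip (a point): Middle of the top edge of the ledge's open end (ledge x = 140 mm, y = 0, 60 mm above the bench); axes as the ledge's. The lanes are bounded by aluminium guides 10 mm high and 8 mm thick: a middle rib at ledge y = 0 and outer guides at y = +-74 mm.
- orange_plate: Loose aluminium plate with an orange band, to be pushed: 110 long, 60 wide, 6 mm thick, 70 to 160 g, flat in either lane, two glass slides flush in its top. Origin at the centre of its underside; x along its length to the orange band, its leading 30 mm (x = 25 to 55 mm); z up. It starts with its orange end 95 to 175 mm short of the open end. Its rear edge is at x = -55 mm.
- orange_end (a point): Middle of the orange plate's leading edge face (x = 55 mm, half-way up its thickness).
- blue_plate: Loose aluminium plate with a blue band, to be left alone: 110 long, 60 wide, 6 mm thick, 70 to 160 g, flat in either lane, two glass slides flush in its top. Origin at the centre of its underside; x along its length to the blue band, its leading 30 mm (x = 25 to 55 mm); z up. It starts with its blue end 95 to 175 mm short of the open end. Its rear edge is at x = -55 mm.
- blue_end (a point): Middle of the blue plate's leading edge face (x = 55 mm, half-way up its thickness).
- stop_near (a joint): Yellow sliding stop at the mouth of the near lane, in m: 0 closed, 0.022 fully aside. It slides outwards from the middle rib (to positive ledge y) against about 1.5 N of friction and stays where left. Its tab (ledge x = 108 to 121 mm, 9 mm high) reaches 16 mm into the lane when closed, clear of it from 0.016 on.
- near_post (a point): Centre of the top of the black round post, 14 mm in diameter, on the near stop: ledge x = 114.5 mm, y = +(80 mm + opening). It stands free from 69 to 101 mm above the bench; push it outwards from the side of the middle rib. The outer guide has a gap at the stop.
- stop_far (a joint): Yellow sliding stop at the mouth of the far lane, in m: 0 closed, 0.022 fully aside. It slides outwards from the middle rib (to negative ledge y) against about 1.5 N of friction and stays where left. Its tab (ledge x = 108 to 121 mm, 9 mm high) reaches 16 mm into the lane when closed, clear of it from 0.016 on.
- far_post (a point): Centre of the top of the black round post, 14 mm in diameter, on the far stop: ledge x = 114.5 mm, y = -(80 mm + opening). It stands free from 69 to 101 mm above the bench; push it outwards from the side of the middle rib. The outer guide has a gap at the stop.
- oil_bottle: Amber oil bottle, 32 mm across, 75 mm high, standing 110 to 140 mm beyond the open end; a bystander, not to be disturbed. Origin at the centre of its underside.
- eyepiece: Black eyepiece, 38 mm across, 50 mm high, standing beyond the far side of the ledge; a bystander, not to be disturbed. Origin at the centre of its underside.
- objective: Steel objective lens, 26 mm across, 44 mm high, standing beyond the far side of the ledge; a bystander, not to be disturbed. Origin at the centre of its underside.
- slide_box: Blue slide box, 100 x 85 x 34 mm, to the left; a bystander, not to be disturbed. Origin at the centre of its underside.
- stain_jar: Glass jar with white lid, 52 mm across, 65 mm high, to the left; a bystander, not to be disturbed. Origin at the centre of its underside.
- pin_cup: White open cup, 68 mm across, 70 mm high, to the right; a bystander, not to be disturbed. Origin at the centre of its underside.
Not all that is in view belongs to the job. What is shaped like the orange_plate but red is not meant.

How it is judged:
By the outcome, as a careful person would: the job done as asked, in the order asked, and still so for the second after the job is handed in, with the robot touching nothing.
It also fails if it takes over 51 s, if anything falls off the work surface, if the arm or the gripper's body presses on something with over 40 N, if the wrist force passes 120 N, or if a joint passes its speed limit or range.

## Working session

There is one attempt and no reset: what is moved stays moved. The work goes in short steps, Python scripts to look and compute and a shell command to move; the robot and the scene stay as the last step left them, time stands still between calls to the robot, and variables do not carry over. Pictures are saved under pics/ and viewed, at most 10 in all, crops included, and the job is handed in when it is done.

```bash
mkdir -p pics; cat > h.py <<'E'
from cell import *
import numpy as np, cv2
from scipy.spatial.transform import Rotation as R
def cam(n):
    s=get_state(); c=read_camera(n); 
    if n=="wrist":
        q=s["tool_rot"]; T=np.eye(4); T[:3,:3]=R.from_quat([q[1],q[2],q[3],q[0]]).as_matrix(); T[:3,3]=s["position"]
        M=T@np.array(c["tool_from_camera"]); c["o"]=M[:3,3]; c["R"]=M[:3,:3]
    else:
        c["o"]=np.array(c["xyz"]); r=np.array(c["rotation"]); 
        c["R"]=r if r.shape==(3,3) else R.from_quat([r[1],r[2],r[3],r[0]]).as_matrix()
    return c
def plane(c,uv,z):
    uv=np.atleast_2d(np.array(uv,float)); K=np.array(c["intrinsics"])
    d=np.c_[(uv[:,0]-K[0,2])/K[0,0],-(uv[:,1]-K[1,2])/K[1,1],-np.ones(len(uv))]@c["R"].T
    return c["o"]+d*((z-c["o"][2])/d[:,2])[:,None]
E
python3 - <<'E'
from h import *
import pickle
for n in ("scene","side","wrist"):
    c=cam(n); cv2.imwrite(f"pics/{n}0.png",c["img"]); pickle.dump(c,open(n+".pkl","wb"))
    print(n,c["o"].round(),c["R"].round(2).tolist(),np.array(c["intrinsics"]).round(1).tolist(),[k for k in c])
print(get_state())
a=cv2.imread("pics/scene0.png")
E
```

```text
scene [1296.  391.  723.] [[-0.51, -0.53, 0.68], [0.86, -0.33, 0.39], [0.02, 0.78, 0.62]] [[348.4, 0.0, 253.5], [0.0, 348.4, 189.5], [0.0, 0.0, 1.0]] ['img', 'depth', 'intrinsics', 'xyz', 'rotation', 'o', 'R']
side [ 343. -914.  700.] [[0.97, 0.16, -0.21], [-0.26, 0.52, -0.81], [-0.02, 0.84, 0.54]] [[360.9, 0.0, 254.3], [0.0, 360.9, 191.9], [0.0, 0.0, 1.0]] ['img', 'depth', 'intrinsics', 'xyz', 'rotation', 'o', 'R']
wrist [575.  65. 374.] [[1.0, -0.0, 0.0], [0.0, 0.97, 0.26], [-0.0, -0.26, 0.97]] [[320.6, 0.0, 258.4], [0.0, 320.6, 185.0], [0.0, 0.0, 1.0]] ['img', 'depth', 'intrinsics', 'tool_from_camera', 'o', 'R']
{'t': 0.15, 'q': array([-7.35089282e-02,  3.07423786e-01,  1.50737106e+00, -1.64886224e-05,
        1.32835729e+00, -7.35055554e-02]), 'joint_velocities': array([-0.00105687, -0.001243  , -0.00495876, -0.00126301,  0.00082067,
       -0.00260827]), 'joint_torque': array([ 7.71606137e-04, -4.57977819e+01, -2.52218986e+01, -9.54763436e-05,
        8.49722768e-03, -4.89260890e-05]), 'position': array([5.74485507e+02, 2.27230927e-03, 2.30580516e+02]), 'tool_rot': array([-5.85138198e-04,  7.07106355e-01,  7.07106778e-01, -5.15438516e-04]), 'ft_force': array([ 0.09923425,  0.25164125, -1.01911883]), 'moment': array([ 0.00051846, -0.02415296, -0.05048915]), 'finger_force': 0.0, 'width': 0.9999216530170562}
```

View pics/scene0.png

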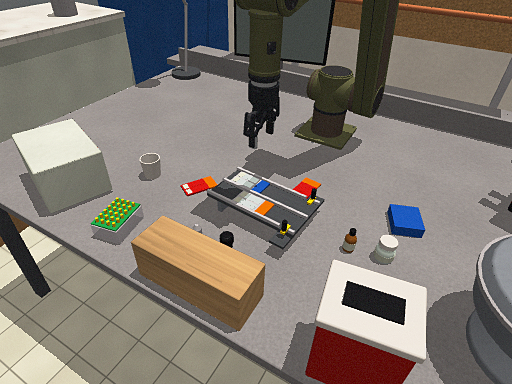

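View pics/wrist0.png

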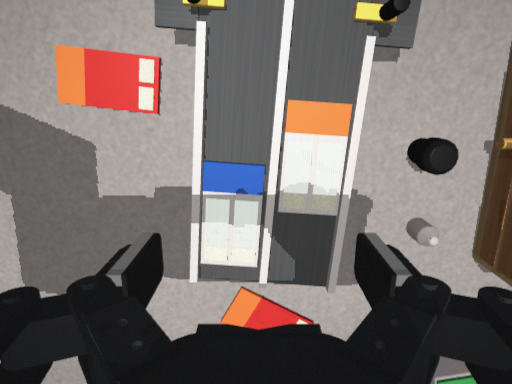

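View pics/side0.png

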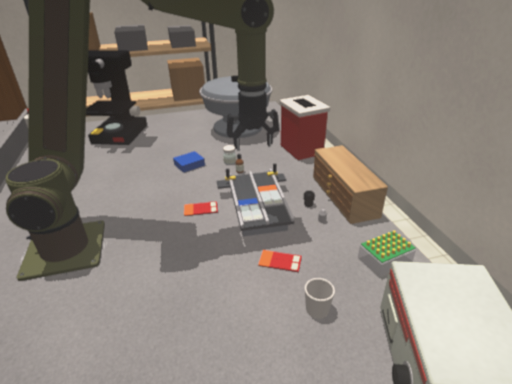

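The wrist view shows the ledge with its open end upward. Blue sits in the near lane, band at about (233,177). Orange sits in the far lane, band at about (318,118), and the far post is at about (395,8). The red plates with orange ends lie on the bench and are decoys. I'll shut the fingers and move up and left for a full view.

```bash
python3 -m creep '[[[25,0,-20],[0,0,0],-1],[[25,0,-20],[0,0,0],-1],[[20,0,-20],[0,0,0],-1],[[0,0,0],[0,0,0],-1],[[0,0,0],[0,0,0],-1],[[0,0,0],[0,0,0],-1],[[0,0,0],[0,0,0],-1]]'
python3 - <<'E'
from h import *
import pickle
c=cam("wrist"); cv2.imwrite("pics/w1.png",c["img"]); pickle.dump(c,open("w1.pkl","wb")); print(c["o"])
E
```

```text
t: 0.85
position: [574.2, 69.1, 289.9]
tool_rot: [-0.001, 0.707, 0.707, -0.001]
ft_force: [0.4, -0.1, -0.4]
width: 0.002
finger_force: 0.0
[575.09762753 133.67494008 433.22583747]
```

View pics/w1.png

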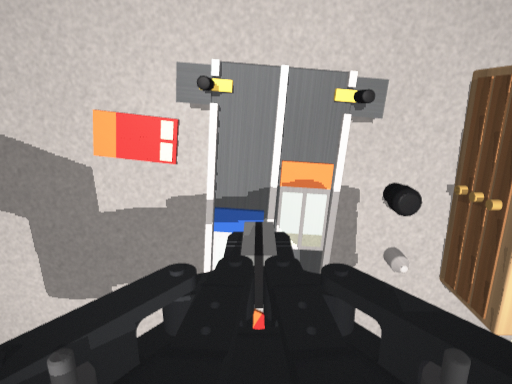

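The fingers are shut. The open end of the ledge runs along rows 62–72, the rib is at x≈280, and the orange band is at (307,175). The yellow far stop is at (347,96) with its post top at (367,97).

```bash
cat > m.py <<'E'
from h import *
import pickle
def fit(P):
    m=P.mean(0); u=np.linalg.svd(P-m)[2][0]; return m,(u if u[1]>0 else -u)
c=pickle.load(open("w1.pkl","rb")); im=c["img"]; hsv=cv2.cvtColor(im,cv2.COLOR_BGR2HSV); g=cv2.cvtColor(im,cv2.COLOR_BGR2GRAY).astype(int)
pts=[]
for v in range(80,160):
    x=np.where(g[v,266:296]>190)[0]+266
    if len(x)>3: pts.append([x.mean(),v])
P=plane(c,pts,70)[:,:2]; m,ex=fit(P); print("rib dir",ex,"yaw from +y",np.arctan2(-ex[0],ex[1]),len(pts))
ey=np.array([-ex[1],ex[0]])   # toward robot (-x)
e=[]
for u in list(range(228,274))+list(range(296,345)):
    d=g[52:90,u]; k=np.argmin(d[2:]-d[:-2]); e.append([u,52+k+1.5])
E_=plane(c,e,60)[:,:2]; s=(E_-m)@ex; md=np.median(s); print("open end s",md,s.std())
o=m+ex*(md-140)
print("origin",o)
L=lambda p:np.c_[(p[:,:2]-o)@ex,(p[:,:2]-o)@ey]
mk=cv2.inRange(hsv,(5,150,120),(16,255,255)); mk[:,:260]=0; mk[230:]=0
cn=max(cv2.findContours(mk,0,1)[0],key=cv2.contourArea)[:,0]; q=L(plane(c,cn,66)); print("orange band min/max",q.min(0),q.max(0))
mk=cv2.inRange(hsv,(22,150,120),(35,255,255))
for k in cv2.findContours(mk,0,1)[0]:
    if cv2.contourArea(k)>50: q=L(plane(c,k[:,0],69)); print("yellow",q.min(0),q.max(0))
for r in ((355,85,385,110),(192,70,218,95)):
    b=(g[r[1]:r[3],r[0]:r[2]]<30).astype(np.uint8); k=max(cv2.findContours(b,0,1)[0],key=cv2.contourArea)[:,0]+np.array(r[:2])
    print("post px",k.min(0),k.max(0),L(plane(c,k,101)).round().min(0),L(plane(c,k,101)).max(0).round())
pickle.dump((o,ex,ey),open("L.pkl","wb"))
# rear edge in w0
c=pickle.load(open("wrist.pkl","rb")); hsv=cv2.cvtColor(c["img"],cv2.COLOR_BGR2HSV)
mk=cv2.inRange(hsv,(5,150,120),(16,255,255)); mk[:,:270]=0; mk[200:]=0
cn=max(cv2.findContours(mk,0,1)[0],key=cv2.contourArea)[:,0]; q=L(plane(c,cn,66)); print("w0 band",q.min(0),q.max(0),"rear",L(plane(c,[[308,214]],66)))
# depth check of clearance: max height over ledge area
st=get_state(); print(st["position"],L(st["position"][None]))
E
python3 m.py
```

```text
rib dir [0.0788611  0.99688561] yaw from +y -0.07894307276559172 80
open end s 57.31791089758925 0.29964546723705604
origin [591.37544037  28.50022068]
orange band min/max [  7.05357487 -67.79996935] [37.39710894 -7.35426876]
post px [355  91] [365 102] [108. -82.] [119. -70.]
post px [205  79] [212  89] [109.  72.] [119.  79.]
w0 band [  7.26112683 -67.74603399] [37.0163631  -7.12787991] rear [[-74.17191354 -39.83541697]]
[574.41744432  69.10384535 290.10001604] [[39.13984302 20.10722891]]
```

The two views agree: the orange end is at ledge x≈37 and the rear edge at x≈-73. Next I align the tool with the ledge (tool x = ledge x, tool y = -ledge y) and come down inside the far post.

```bash
python3 -m creep '[[[0,0,0],[0,0,4.5],-1],[[25,24,0],[0,0,0],-1],[[25,25,0],[0,0,0],-1],[[25,24,0],[0,0,0],-1],[[0,0,-0],[0,0,0],-1],[[0,0,30],[0,0,0],-1],[[0,0,30],[0,0,0],-1],[[0,0,30],[0,0,0],-1],[[0,0,30],[0,0,0],-1],[[0,0,30],[0,0,0],-1],[[0,0,0],[0,0,0],-1],[[0,0,0],[0,0,0],-1]]'
cat > s.py <<'E'
from h import *
import pickle
o,ex,ey=pickle.load(open("L.pkl","rb")); s=get_state(); p=s["position"][:2]-o
q=s["tool_rot"]; tx=R.from_quat([q[1],q[2],q[3],q[0]]).as_matrix()[:,0]
print("ledge",(p@ex).round(1),(p@ey).round(1),"z",s["position"][2].round(1),"F ledge",(s["ft_force"][:2]@ex).round(1),(s["ft_force"][:2]@ey).round(1),s["ft_force"][2].round(1),"yaw err deg",np.degrees(tx[:2]@ey).round(2),"t",s["t"])
E
python3 s.py
python3 - <<'E'
from h import *
c=cam("wrist"); cv2.imwrite("pics/w2.png",c["img"])
E
```

```text
t: 2.1
position: [653.0, 138.2, 140.9]
tool_rot: [-0.001, 0.735, 0.679, -0.001]
ft_force: [0.7, -0.1, -0.1]
width: 0.0
finger_force: 0.0
ledge 114.2 -52.8 z 140.9 F ledge -0.1 -0.7 -0.1 yaw err deg -0.02 t 2.1
```

View pics/w2.png

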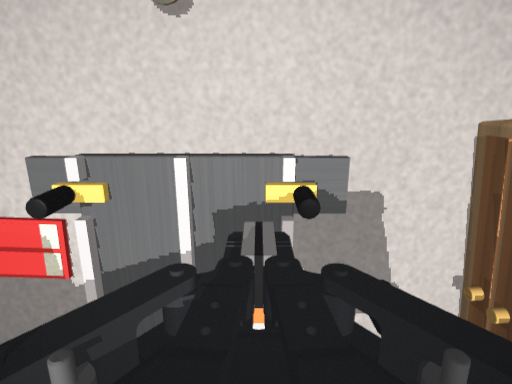

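The picture shows the shut fingertip at about (258,225) over the far lane, inside the far post at (306,203). I go down to z≈80 and creep outwards.

```bash
python3 -m creep '[[[0,0,20],[0,0,0],-1],[[0,0,20],[0,0,0],-1],[[0,0,20],[0,0,0],-1],[[0,0,0],[0,0,0],-1],[[0,3,0],[0,0,0],-1],[[0,3,0],[0,0,0],-1],[[0,3,0],[0,0,0],-1],[[0,0,0],[0,0,0],-1]]'; python3 s.py
python3 -m creep '[[[0,2,0],[0,0,0],-1],[[0,2,0],[0,0,0],-1],[[0,2,0],[0,0,0],-1],[[0,2,0],[0,0,0],-1],[[0,2,0],[0,0,0],-1]]'; python3 s.py
python3 -m creep '[[[0,2,0],[0,0,0],-1],[[0,2,0],[0,0,0],-1],[[0,2,0],[0,0,0],-1],[[0,2,0],[0,0,0],-1]]'; python3 s.py
```

```text
t: 2.95
position: [663.9, 138.4, 82.6]
tool_rot: [0.001, 0.734, 0.679, 0.001]
ft_force: [-0.7, -0.8, 0.0]
width: 0.002
finger_force: 0.0
ledge 115.3 -63.7 z 82.6 F ledge -0.9 0.6 0.0 yaw err deg 0.02 t 2.95
t: 3.45
position: [672.6, 137.5, 81.2]
tool_rot: [-0.0, 0.734, 0.679, -0.0]
ft_force: [-1.0, 0.6, 1.6]
width: 0.002
finger_force: 0.8
ledge 115.1 -72.4 z 81.2 F ledge 0.5 1.1 1.6 yaw err deg 0.02 t 3.45
t: 3.85
position: [680.7, 136.9, 81.2]
tool_rot: [-0.0, 0.734, 0.679, -0.0]
ft_force: [-1.5, 0.0, 1.3]
width: -0.001
finger_force: 0.8
ledge 115.1 -80.5 z 81.2 F ledge -0.1 1.5 1.3 yaw err deg 0.03 t 3.85
```

```bash
python3 -m creep '[[[0,2,0],[0,0,0],-1],[[0,2,0],[0,0,0],-1],[[0,1,0],[0,0,0],-1]]'; python3 s.py
python3 -m creep '[[[0,1,0],[0,0,0],-1],[[0,1,0],[0,0,0],-1],[[0,1,0],[0,0,0],-1]]'; python3 s.py
python3 - <<'E'
from h import *
c=cam("wrist"); cv2.imwrite("pics/w3.png",c["img"])
E
```

```text
t: 4.15
position: [681.5, 136.8, 81.2]
tool_rot: [-0.003, 0.734, 0.679, -0.003]
ft_force: [-12.1, 1.0, 8.4]
width: -0.0
finger_force: 5.9
ledge 115.0 -81.3 z 81.2 F ledge 0.0 12.2 8.4 yaw err deg 0.02 t 4.15
t: 4.45
position: [681.8, 136.8, 81.1]
tool_rot: [-0.004, 0.734, 0.679, -0.005]
ft_force: [-15.7, 0.6, 12.8]
width: -0.001
finger_force: 8.7
ledge 115.0 -81.6 z 81.1 F ledge -0.6 15.7 12.8 yaw err deg 0.03 t 4.45
```

View pics/w3.png

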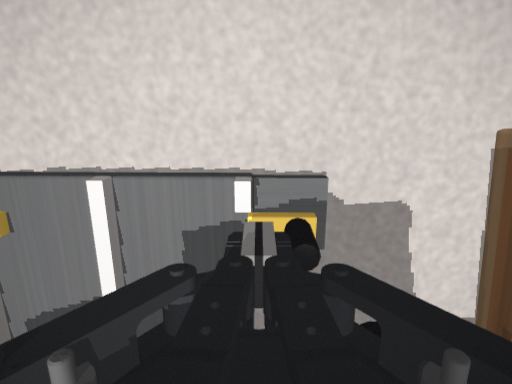

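The force jumped to 16 N at the end of travel, and the picture shows the yellow tab (248–316, 222) beyond the guide, so the far stop is fully aside. I back off, rise, and go behind the orange plate.

```bash
python3 -m creep '[[[0,-10,0],[0,0,0],-1],[[0,-10,0],[0,0,0],-1],[[0,0,-20],[0,0,0],-1],[[0,0,-25],[0,0,0],-1],[[-25,-8,0],[0,0,0],-1],[[-30,-8,0],[0,0,0],-1],[[-30,-8,0],[0,0,0],-1],[[-30,-7,0],[0,0,0],-1],[[-30,0,0],[0,0,0],-1],[[-30,0,0],[0,0,0],-1],[[-30,0,0],[0,0,0],-1],[[-7,0,0],[0,0,0],-1],[[0,0,0],[0,0,0],-1],[[0,0,0],[0,0,0],-1]]'; python3 s.py
python3 - <<'E'
from h import *
c=cam("scene"); cv2.imwrite("pics/s4.png",cv2.resize(c["img"][140:260,180:350],None,fx=4,fy=4,interpolation=2))
E
```

```text
t: 5.9
position: [621.3, -70.4, 126.3]
tool_rot: [-0.0, 0.734, 0.679, 0.0]
ft_force: [-0.5, 0.9, -0.3]
width: -0.001
finger_force: 0.0
ledge -96.2 -37.6 z 126.3 F ledge 0.9 0.5 -0.3 yaw err deg 0.01 t 5.9
```

View pics/s4.png

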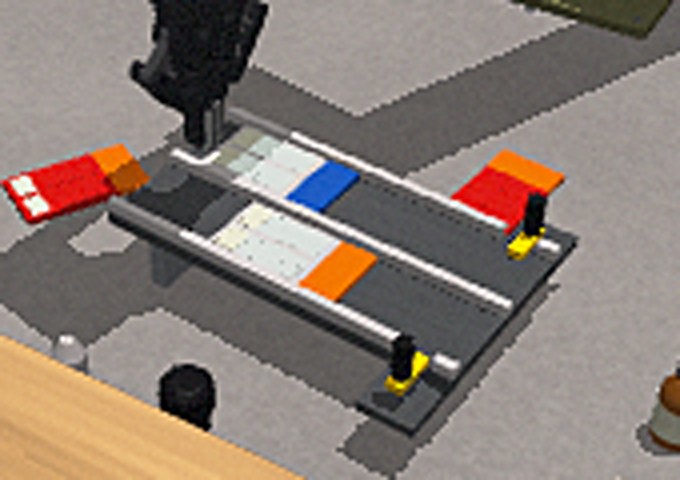

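The scene crop shows the far stop out past its guide, at about (405,375). The plates are unmoved, and the fingertip is above the lane behind the orange plate. Going down now.

```bash
python3 -m creep '[[[0,0,20],[0,0,0],-1],[[0,0,20],[0,0,0],-1],[[0,0,15],[0,0,0],-1],[[0,0,6],[0,0,0],-1],[[0,0,2],[0,0,0],-1],[[0,0,0],[0,0,0],-1],[[0,0,0],[0,0,0],-1]]'; python3 s.py
```

```text
t: 6.65
position: [621.9, -70.9, 64.1]
tool_rot: [0.001, 0.734, 0.679, 0.0]
ft_force: [-0.1, 0.3, -0.2]
width: 0.001
finger_force: 0.0
ledge -96.7 -38.2 z 64.1 F ledge 0.3 0.1 -0.2 yaw err deg 0.05 t 6.65
```

```bash
python3 -m creep '[[[0,-1,1.5],[0,0,0],-1],[[4,0,0],[0,0,0],-1],[[4,0,0],[0,0,0],-1],[[4,0,0],[0,0,0],-1],[[4,0,0],[0,0,0],-1],[[4,0,0],[0,0,0],-1],[[4,0,0],[0,0,0],-1],[[4,0,0],[0,0,0],-1],[[4,0,0],[0,0,0],-1]]'; python3 s.py
python3 -m creep '[[[5,0,0],[0,0,0],-1],[[5,0,0],[0,0,0],-1],[[5,0,0],[0,0,0],-1],[[5,0,0],[0,0,0],-1],[[5,0,0],[0,0,0],-1],[[5,0,0],[0,0,0],-1],[[5,0,0],[0,0,0],-1],[[5,0,0],[0,0,0],-1],[[5,0,0],[0,0,0],-1],[[4,0,0],[0,0,0],-1],[[3,0,0],[0,0,0],-1],[[2,0,0],[0,0,0],-1],[[0,0,0],[0,0,0],-1]]'; python3 s.py
cat > w.py <<'E'
from h import *
import pickle,sys
o,ex,ey=pickle.load(open("L.pkl","rb"))
for n in ("wrist","scene","side"):
    c=cam(n); cv2.imwrite(f"pics/{sys.argv[1]}{n}.png",c["img"])
    hsv=cv2.cvtColor(c["img"],cv2.COLOR_BGR2HSV)
    for nm,lo,hi in (("orange",(5,150,100),(16,255,255)),("blue",(105,150,60),(125,255,255))):
        for k in cv2.findContours(cv2.inRange(hsv,lo,hi),0,1)[0]:
            if cv2.contourArea(k)<25: continue
            p=plane(c,k[:,0],66)[:,:2]-o; q=np.c_[p@ex,p@ey]
            if abs(q.mean(0)[1])<75 and -160<q.mean(0)[0]<200: print(n,nm,q.min(0).round(1),q.max(0).round(1))
E
python3 w.py a
```

```text
t: 7.55
position: [622.7, -38.8, 61.8]
tool_rot: [0.0, 0.734, 0.679, -0.0]
ft_force: [-0.3, -0.4, 0.8]
width: -0.001
finger_force: 0.4
ledge -64.6 -36.5 z 61.8 F ledge -0.5 0.3 0.8 yaw err deg 0.03 t 7.55
t: 8.85
position: [626.8, 15.2, 61.7]
tool_rot: [-0.0, 0.734, 0.679, 0.0]
ft_force: [0.4, 0.5, 0.7]
width: -0.001
finger_force: 0.0
ledge -10.5 -36.4 z 61.7 F ledge 0.5 -0.4 0.7 yaw err deg 0.03 t 8.85
wrist orange [ 80.2 -68.9] [91.3 -8.7]
wrist blue [-58.2  11.2] [-47.   24.2]
wrist blue [-54.1  11. ] [-24.8  69. ]
scene orange [ 81.7 -70.8] [113.4  -7.4]
```

```bash
python3 -m creep '[[[3,0,0],[0,0,0],-1],[[5,0,0],[0,0,0],-1],[[5,0,0],[0,0,0],-1],[[5,0,0],[0,0,0],-1],[[5,0,0],[0,0,0],-1],[[5,0,0],[0,0,0],-1],[[5,0,0],[0,0,0],-1],[[5,0,0],[0,0,0],-1],[[5,0,0],[0,0,0],-1],[[4,0,0],[0,0,0],-1],[[3,0,0],[0,0,0],-1],[[2,0,0],[0,0,0],-1],[[2,0,0],[0,0,0],-1],[[1,0,0],[0,0,0],-1],[[0,0,0],[0,0,0],-1]]'; python3 s.py; python3 w.py b
```

```text
t: 10.5
position: [631.1, 69.7, 61.8]
tool_rot: [-0.0, 0.734, 0.679, 0.0]
ft_force: [-0.3, 0.7, -0.2]
width: 0.0
finger_force: 0.0
ledge 44.2 -36.4 z 61.8 F ledge 0.7 0.4 -0.2 yaw err deg 0.02 t 10.5
wrist orange [134.9 -68.6] [146.   -8.5]
scene orange [136.4 -71.5] [167.6  -7.6]
scene blue [-55.3  10.9] [-24.8  63.7]
```

View pics/bwrist.png

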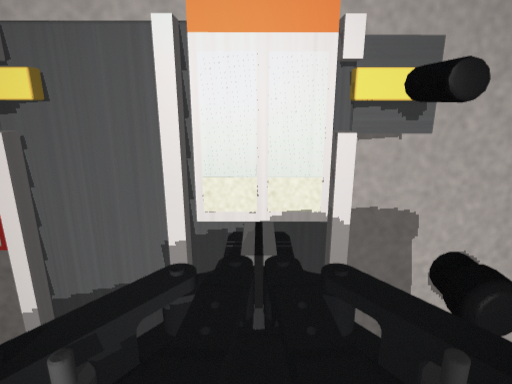

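The wrist view shows the band's rear edge at row 32, about 5 mm short of the ledge end (row 21), and the plate square in its lane. I push 12 mm more, then look from a retreated pose.

```bash
python3 -m creep '[[[2,0,0],[0,0,0],-1],[[3,0,0],[0,0,0],-1],[[3,0,0],[0,0,0],-1],[[2,0,0],[0,0,0],-1],[[1,0,0],[0,0,0],-1],[[1,0,0],[0,0,0],-1],[[0,0,0],[0,0,0],-1],[[0,0,0],[0,0,0],-1]]'; python3 s.py
python3 -m creep '[[[-5,0,0],[0,0,0],-1],[[-10,0,0],[0,0,0],-1],[[0,0,-20],[0,0,0],-1],[[0,0,-40],[0,0,0],-1],[[0,0,-40],[0,0,0],-1],[[0,0,-40],[0,0,0],-1],[[0,0,-40],[0,0,0],-1],[[0,0,-40],[0,0,0],-1],[[0,0,0],[0,0,0],-1],[[0,0,0],[0,0,0],-1]]'; python3 s.py; python3 w.py c
```

```text
t: 11.45
position: [632.1, 81.6, 61.8]
tool_rot: [-0.0, 0.734, 0.679, 0.0]
ft_force: [-0.4, 0.2, 0.3]
width: -0.004
finger_force: 0.0
ledge 56.2 -36.4 z 61.8 F ledge 0.1 0.4 0.3 yaw err deg 0.02 t 11.45
t: 12.45
position: [631.4, 65.8, 283.3]
tool_rot: [0.001, 0.735, 0.679, 0.001]
ft_force: [0.3, -0.9, -0.2]
width: 0.001
finger_force: 0.0
ledge 40.3 -36.9 z 283.3 F ledge -0.9 -0.4 -0.2 yaw err deg -0.01 t 12.45
wrist orange [147.5 -68.4] [175.5  -9.5]
wrist blue [-57.3   8. ] [-26.3  68.1]
scene orange [148.4 -71.6] [179.5  -7.3]
scene blue [-55.3  10.9] [-21.8  69.4]
```

View pics/cwrist.png

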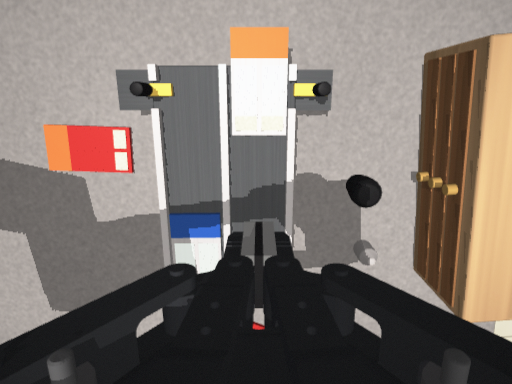

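The whole orange band hangs past the ledge end (row 66) with about 7 mm of bare metal behind it. The far stop is aside, and the blue plate and its stop have not moved.

```bash
python3 -c "
from cell import *
print(hand_in())"
```

```text
the job is handed in; nothing more can be done
None
```

I handed the job in at about 12.6 s: the far stop is fully aside, the orange plate's whole band hangs past the ledge end with about 7 mm of bare metal behind it, and nothing else was pushed.

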